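# Snap the extractor's nozzle clip shut with the clip pliers

## Robot

A 6-joint arm with a two-finger parallel gripper is mounted at the origin on the work surface. World frame = base frame: x ahead of the robot, y to its left, z up, the work surface at z = 0. Lengths are in m, angles in degrees, forces in N, time in s.
With the tool pointing down it reaches from about 0.3 to 0.775 m from the base axis. Payload 14.6 kg.
Tool frame: the origin (TCP) lies on the centre line of the jaws, within the pads' length; the fingertips stand 19 mm ahead of it and the grasp point (between the pads) is the TCP; z points along the fingers, y is the direction in which the jaws open and shut (so a half turn about z gives the same grasp; the last joint's range is limited). The gripper opens to 85 mm and grips with 20 to 120 N. Pads are 22 mm wide; open, the fingers measure 114 mm over their backs; the gripper's body (76 mm by 85 mm) begins 54 mm behind the grasp point. The pads swing forward as they close: fully open they stand 13 mm farther back than shut.
Start: joints at [65.34, 17.183, 87.147, -0, 75.671, -3.816], TCP at [0.196, 0.514, 0.25] pointing down, gripper open.
Joint ranges: [-173.82, 173.82], [-45.26, 126.66], [13.44, 144.39], [-59.66, 239.66], [0, 175.72], [-146.38, 146.38]. Speed limits (degrees/s): [127.2, 127.2, 147.25, 180, 180, 180].

## Interface

Orientations are given as a 3x3 rotation matrix whose columns are the frame's x, y, z axes.
In Python, from rig import bot gives the robot as it stands. The module is installed in compiled form; this text tells all that it offers.
- The arm moves only by the tool arm_command, never from a script. Its argument "moves" is text: rows parted by semicolons, each of 7 numbers parted by spaces: the shift along the tool's x, y, z each as a share of 0.04 m, from -1 to 1, then the turn, a rotation vector about the tool's x, y, z each as a share of 10 degrees, from -1 to 1, then the opening, from 0 (shut) to 1 (fully open). In form: dx dy dz ax ay az grip; .... A call has 1 to 5 rows; each row shifts and turns the commanded pose from where the row before left it, along the tool's axes as they then stand; what a row does not reach is not made up. A row lasts 1/8 s, in which the tool goes at most 62.5 mm and 10.7 degrees, less where a joint would pass 70% of its speed; a pose out of reach is approached as far as the arm can. A call with a number of a shift or a turn outside -1 to 1 is refused whole. A call with a gripper value outside its range is refused whole. The fingers move at their own pace and stop on an object; the grip force is fixed at half the most. Time passes only in rows, so rows that do not move let the fingers close. It gives the time, the measured TCP pose, the force and the opening at its end, in the units of the state.
- bot.get_obs(): the state, without advancing time (a new reading comes with each control period).
- bot.grab_frame(name): name is "scene" or "top" or "wrist"; returns a dict with "color" (420x560x3 uint8, red, green, blue), "z_map" (420x560 float32, m along the optical axis (not along the pixel's ray), 0 where there is no reading), "intrinsics" (3x3 intrinsics, pixels), "rvec" (rotation vector, rad) and "tvec" (3), from world to camera coordinates, as OpenCV has them; the wrist camera has in their place "T_tool_cam" (4x4, takes a point from camera to tool coordinates, whose origin is the TCP and whose axes are the flange's). Camera axes: x right, y down, z forward; pixel columns grow to the right and rows downward; lengths in m; the calibration is good to about 2 mm. A picture is of the moment at which its call begins: read the wrist's pose just before it.
- bot.job_done(): hands the job in, once; it reports no verdict.
The state is a dict: "clock": time; "joint_pos": joint angles; "qd": joint speeds; "effort": joint torques, N m; "tcp_pos": TCP position; "tcp_rot": TCP orientation; "contact_force": force on the tool from outside, world axes, zero at the start; "ft_torque": the same for the moment, N m; "width": finger opening in m.
Only numpy, scipy, OpenCV 4.12 (cv2) and the standard library are available. Lean on these libraries where they do the work, as an engineer would, in place of code of your own. Each camera call takes 0.05 s, during which the arm holds its last target.

## Task

The clip that holds the nozzle on the bench dust extractor is open. Take the spring-open clip pliers from their rest, put their jaws around the clip's two upright ears and squeeze until the clip snaps shut and stays shut; do not touch the clip with the gripper itself. Then lay the pliers back flat across both bars of their rest, let go so that they spring open, and leave the cup, saucers and mould where they are.

Things in the scene. Friction and masses are not known exactly. Their poses are not given: they have to be found in the camera images.
- pliers: Loose clip pliers, 176 mm long, 16 mm thick, 0.16 kg, red handles, bright steel jaws, lying flat. Origin: underside, at the dark round pivot (26 mm wide). Frame fixed to the half with the left (+y) jaw; fully open, x is their midline from pivot to jaws; z up. Flat upright jaw faces 32 to 64 mm ahead of the pivot, 16 mm high. Flat red grips 30 to 78 mm behind it; a spring holds them open.
- handles (a point): Where to take the pliers, across both handles: 54 mm behind the pivot, 8 mm above the underside. Width over both handles there: 62 mm open, 30 mm fully closed; jaw gap then 46 and 17 mm (0.9 mm per mm of width). Closing takes 9 N at first, 12 N at the end, plus up to 9 N for the clip. A light squeeze to 56-58 mm holds them, grips parallel, jaw gap about 41 mm; they reopen as the fingers open.
- squeeze (a joint): Closing angle of the pliers: 0 fully open (sprung), 0.6 rad fully closed. The other half turns by this angle, so the midline lies at half this angle from pliers' x axis, counter-clockwise from above.
- jaw_mid (a point): Midway between the jaws' pressing points with the pliers open: 48 mm ahead of the pivot, 8 mm above the underside, fixed to the half that carries the body frame.
- rest: Fixed tool rest: dark plate 160 x 130 x 6 mm, two wooden bars (18 mm along x, 120 mm along y, top 45 mm above the bench) at x = -50 and +50 mm, lips 8 mm high at the bars' ends. Origin on the bench under the middle. The pliers start flat on the bars, pivot over the bar at +50 mm (within 6 mm), jaws to +x; between the bars (82 mm apart) the fingers have room at the handles.
- clip: Blue ring of the snap clip (72 mm across, 18 mm wide) on the grey nozzle cuff, with a fixed blue ear. Origin on the pipe axis, 55 mm above the bench; x along the pipe from the nozzle's mouth (20 mm before the clip) to the extractor's box (190 mm wide, 143 mm high, 62 mm behind the clip); z from the axis to between the ears. It turns stiffly (under 2 N) on the pipe and follows the jaws.
- ears (a point): Midway between the two open ears, 50 mm from the pipe axis along the clip's z. Ears reach from 36 to 63 mm from the axis, 16 mm along x, 6 mm thick: blue at +y, orange at -y, 30 mm over their outer faces when open, 20 mm shut. They may lean up to 0.12 rad to either side of upright at first (the ring is turned on the pipe).
- snap (a joint): Travel of the orange ear towards the blue one: 0 open, 0.010 m shut. A detent resists: 7 N at first, 10 N at about 2 mm, nothing at 5 mm; past that it snaps shut by itself and stays shut.
- cup: Bystander: white porcelain cup, 76 mm wide, 70 mm high; origin under its centre.
- saucers: Bystander: stack of white saucers, 116 mm wide, 45 mm high; origin under its centre.
- mould: Bystander: off-white plaster mould block 90 x 75 x 40 mm; origin under its centre.

How it is judged:
By the outcome, as a careful person would: the job done as asked, in the order asked, and still so for the second after the job is handed in, with the robot touching nothing.
It also fails if it takes over 51 s, if anything falls off the work surface, if the arm or the gripper's body presses on something with over 40 N, if the wrist force passes 120 N, or if a joint passes its speed limit or range.

## Working session

There is one attempt and no reset: what is moved stays moved. The work goes in short steps, Python scripts to look and compute and a tool call to move; the robot and the scene stay as the last step left them, time stands still between calls to the robot, and variables do not carry over. Pictures are saved under pics/ and viewed, and the job is handed in when it is done.

Besides the shell and the picture viewer there is one more tool, called after ">>>" as name(argument=value, ...) on one line, values as JSON. arm_command: Moves the arm, as the interface text tells. Shift numbers are shares of 0.04 m and turn numbers shares of 10 degrees, none past 1 either way. Its arguments: {"type":"object","properties":{"moves":{"type":"string"}},"required":["moves"]}

```bash
mkdir -p pics; cat > h.py <<'E'
import numpy as np, cv2
from rig import bot
def grab(name, tag):
    o=bot.get_obs(); f=bot.grab_frame(name)
    cv2.imwrite(f'pics/{tag}.png', cv2.cvtColor(f['color'],cv2.COLOR_RGB2BGR))
    K=np.array(f['intrinsics'])
    if name=='wrist':
        T=np.array(f['T_tool_cam']); W=np.eye(4); W[:3,:3]=np.array(o['tcp_rot']); W[:3,3]=o['tcp_pos']; C=W@T
    else:
        R=cv2.Rodrigues(np.array(f['rvec'],float))[0]; C=np.eye(4); C[:3,:3]=R.T; C[:3,3]=-R.T@np.array(f['tvec']).ravel()
    np.savez(f'pics/{tag}.npz',color=f['color'],z=f['z_map'],K=K,C=C)
    return f['color'],f['z_map'],K,C
def load(tag):
    d=np.load(f'pics/{tag}.npz'); return d['color'],d['z'],d['K'],d['C']
def cloud(z,K,C):
    v,u=np.indices(z.shape); p=np.stack([(u-K[0,2])/K[0,0]*z,(v-K[1,2])/K[1,1]*z,z],-1)
    return p@C[:3,:3].T+C[:3,3]
def ray(u,v,K,C,h):
    d=C[:3,:3]@np.array([(u-K[0,2])/K[0,0],(v-K[1,2])/K[1,1],1]); o=C[:3,3]; return o+d*(h-o[2])/d[2]
def proj(p,K,C):
    q=(np.asarray(p)-C[:3,3])@C[:3,:3]; return q[...,:2]/q[...,2:]*[K[0,0],K[1,1]]+[K[0,2],K[1,2]]
E
python3 - <<'E'
from h import *
o=bot.get_obs(); print(o)
for n in ['scene','top','wrist']:
    c,z,K,C=grab(n,n+'0'); print(n,K.round(1).tolist(),C.round(3).tolist())
E
```

```text
{'clock': 0.0, 'joint_pos': array([ 6.53388097e+01,  1.72171961e+01,  8.71806769e+01,  7.91409609e-04,
        7.56693369e+01, -3.81687677e+00]), 'qd': array([-0.01866724,  0.05588538, -0.07844928,  0.0550091 , -0.06215271,
        0.0424992 ]), 'effort': array([ 3.32967093e-04, -5.43492973e+01, -3.61797166e+01, -8.05315085e-05,
        3.92597954e-03,  4.69881832e-05]), 'tcp_pos': array([0.19562773, 0.51380929, 0.24970351]), 'tcp_rot': array([[-9.34549509e-01,  3.55832775e-01, -5.01611922e-04],
       [ 3.55833117e-01,  9.34548912e-01, -1.06045733e-03],
       [ 9.14354033e-05, -1.16954001e-03, -9.99999312e-01]]), 'contact_force': array([-0.00916485, -0.27291829,  0.27462515]), 'ft_torque': array([ 0.02349388, -0.00128236,  0.04016844]), 'width': 0.08538458818529768}
scene [[483.8, 0.0, 286.0], [0.0, 483.8, 211.5], [0.0, 0.0, 1.0]] [[0.324, 0.568, -0.756, 1.546], [0.946, -0.206, 0.25, -0.363], [-0.014, -0.797, -0.604, 0.869], [0.0, 0.0, 0.0, 1.0]]
top [[536.7, 0.0, 289.0], [0.0, 536.7, 211.0], [0.0, 0.0, 1.0]] [[-0.005, -0.985, 0.17, 0.331], [-1.0, 0.005, -0.004, -0.006], [0.003, -0.17, -0.985, 1.465], [0.0, 0.0, 0.0, 1.0]]
wrist [[355.4, 0.0, 288.0], [0.0, 355.4, 215.1], [0.0, 0.0, 1.0]] [[0.356, 0.891, 0.283, 0.123], [0.935, -0.339, -0.109, 0.542], [-0.001, 0.304, -0.953, 0.372], [0.0, 0.0, 0.0, 1.0]]
```

View pics/scene0.png

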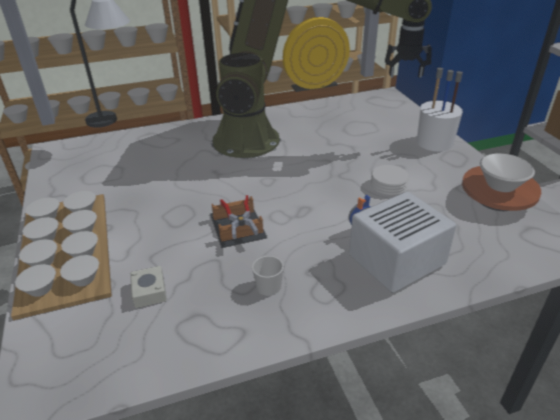

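View pics/top0.png

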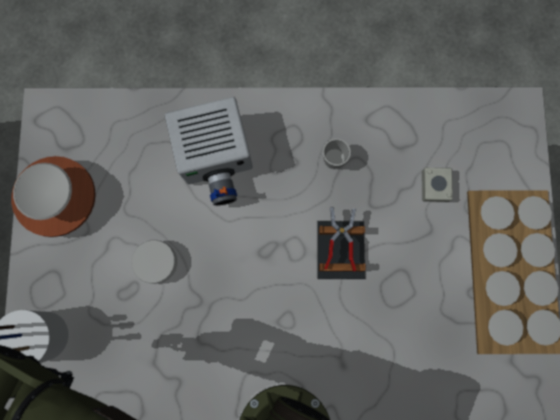

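View pics/wrist0.png

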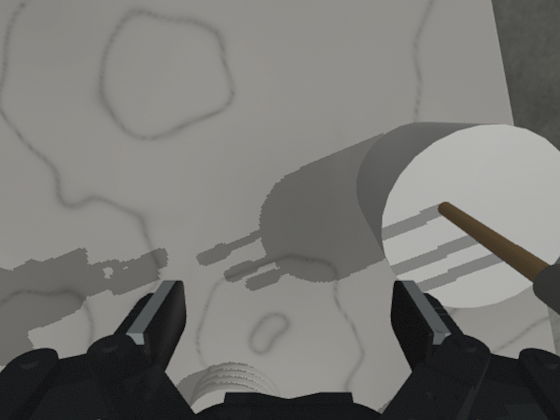

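The top view shows the rest with the red pliers at about (342,248), the nozzle with the clip at (222,190), and the extractor box above it. The cup is at (337,152), the saucers at (155,262) and the mould at (438,184). Next I'll take rough positions.

```bash
python3 - <<'E'
from h import *
for t in ['top0','scene0']:
    c,z,K,C=load(t); hsv=cv2.cvtColor(c,cv2.COLOR_RGB2HSV); P=cloud(z,K,C)
    H,S,V=[hsv[...,i].astype(int) for i in range(3)]
    reg=(P[...,0]>.3)&(P[...,0]<.75)&(abs(P[...,1])<.3)&(z>0)
    for n,m in dict(red=((H<6)|(H>174))&(S>150), orange=(H>=6)&(H<14)&(S>170),wood=(H>=6)&(H<20)&(S>90)&(S<170),blue=(H>100)&(H<130)&(S>120),dark=(V<60)).items():
        m=m&reg
        if t=='scene0': m&= True
        k,lab,st,cen=cv2.connectedComponentsWithStats(m.astype(np.uint8))
        for i in range(1,k):
            if st[i,4]>6:
                q=P[lab==i]; print(t,n,st[i,4],cen[i].round(1),np.median(q,0).round(3),q.min(0).round(3),q.max(0).round(3))
E
python3 - <<'E'
from h import *
for t,(x,y,w,hh) in dict(top0=(160,90,220,200),scene0=(190,170,280,130)).items():
    c=load(t)[0][y:y+hh,x:x+w]; s=min(800/w,600/hh)
    cv2.imwrite(f'pics/{t}_crop.png',cv2.cvtColor(cv2.resize(c,None,fx=s,fy=s,interpolation=cv2.INTER_CUBIC),cv2.COLOR_RGB2BGR)[:600,:800])
E
```

```text
top0 red 108 [329.4 253.8] [ 0.462 -0.119  0.059] [ 0.422 -0.132 -0.001] [ 0.497 -0.102  0.066]
top0 red 109 [351.4 256.3] [ 0.453 -0.174  0.06 ] [ 0.417 -0.187 -0.002] [ 0.489 -0.168  0.067]
top0 orange 23 [223.  190.3] [0.619 0.158 0.114] [0.614 0.152 0.097] [0.625 0.166 0.123]
top0 wood 8 [222.8 187.4] [0.63  0.16  0.089] [0.625 0.155 0.081] [0.638 0.169 0.121]
top0 wood 122 [326.4 229.8] [ 0.525 -0.111  0.043] [ 0.517 -0.135  0.001] [ 0.542 -0.091  0.056]
top0 wood 126 [356.8 230.3] [ 0.524 -0.194  0.043] [ 0.515 -0.215  0.001] [ 0.541 -0.169  0.057]
top0 wood 226 [336.  266.8] [ 0.426 -0.138  0.044] [ 0.417 -0.176 -0.001] [ 0.44  -0.09   0.057]
top0 wood 69 [360.3 267. ] [ 0.426 -0.2    0.044] [ 0.416 -0.219 -0.004] [ 0.439 -0.186  0.055]
top0 blue 77 [215.8 194.5] [0.612 0.178 0.09 ] [0.603 0.158 0.07 ] [0.631 0.195 0.121]
top0 blue 52 [231.3 191.2] [0.625 0.141 0.076] [0.615 0.131 0.061] [0.635 0.15  0.093]
top0 dark 56 [239.8 162.8] [0.693 0.115 0.12 ] [0.686 0.104 0.072] [0.698 0.128 0.138]
top0 dark 234 [218.4 171.9] [0.677 0.171 0.089] [0.66  0.133 0.02 ] [0.691 0.225 0.11
[... 1396 characters left out ...]
0.517 -0.217  0.008] [ 0.541 -0.186  0.056]
scene0 wood 134 [243.4 231. ] [ 0.535 -0.152  0.025] [ 0.531 -0.17   0.009] [ 0.542 -0.131  0.046]
scene0 blue 9 [366.9 197.3] [0.621 0.171 0.118] [0.616 0.169 0.113] [0.625 0.173 0.121]
scene0 blue 9 [365.7 205.8] [0.622 0.171 0.092] [0.619 0.161 0.088] [0.628 0.175 0.098]
scene0 blue 7 [356.1 210.1] [0.625 0.142 0.086] [0.621 0.137 0.082] [0.629 0.144 0.089]
scene0 dark 29 [216.4 226.7] [ 0.463 -0.215  0.007] [ 0.436 -0.218  0.004] [ 0.508 -0.209  0.011]
scene0 dark 30 [237.6 240.4] [ 0.546 -0.173  0.008] [ 0.538 -0.187  0.004] [ 0.556 -0.163  0.012]
scene0 dark 15 [222.3 243.1] [ 0.544 -0.214  0.007] [ 0.534 -0.219  0.006] [ 0.551 -0.209  0.01 ]
```

```bash
cat > go.py <<'E'
# prints the shift in tool axes (m, and in shares) and the yaw to a wanted pose
from h import *
import sys
def delta(p,heading):
    o=bot.get_obs(); R=np.array(o['tcp_rot']); d=np.array(p)-o['tcp_pos']
    hd=np.degrees(np.arctan2(R[1,0],R[0,0]))
    a=np.radians(heading); Rt=np.array([[np.cos(a),np.sin(a),0],[np.sin(a),-np.cos(a),0],[0,0,-1]])
    rv=cv2.Rodrigues(R.T@Rt)[0].ravel()
    print('t',round(o['clock'],2),'tcp',np.round(o['tcp_pos'],4),'hd',round(hd,2),'w',round(o['width'],4),'F',np.round(o['contact_force'],1))
    print('shift shares (now axes)',(R.T@d/0.04).round(3),'after turn',(Rt.T@d/0.04).round(3),'turn shares',(np.degrees(rv)/10).round(3))
if __name__=='__main__': delta([float(x) for x in sys.argv[1:4]],float(sys.argv[4]))
E
python3 go.py 0.53 0.13 0.27 194
```

```text
t 0.15 tcp [0.1956 0.5139 0.2499] hd 159.16 w 0.0855 F [-0.8  0.1  0.1]
shift shares (now axes) [-11.227  -5.995  -0.499] after turn [ -5.789 -11.334  -0.504] turn shares [-5.000e-03 -2.000e-03 -3.484e+00]
```

>>> arm_command(moves="-0.94 -0.5 -0.04 0 0 0 1; -0.94 -0.5 -0.04 0 0 0 1; -0.94 -0.5 -0.04 0 0 0 1; -0.94 -0.5 -0.04 0 0 0 1; -0.94 -0.5 -0.04 0 0 0 1")

```text
clock: 0.78
tcp_pos: [0.3365, 0.3525, 0.2582]
tcp_rot: [[-0.935, 0.356, -0.0], [0.356, 0.935, -0.0], [0.0, -0.0, -1.0]]
contact_force: [0.1, 0.3, -0.3]
width: 0.0854
```

>>> arm_command(moves="-0.94 -0.5 -0.04 0 0 0 1; -0.94 -0.5 -0.04 0 0 0 1; -0.94 -0.5 -0.04 0 0 0 1; -0.94 -0.5 -0.04 0 0 0 1; -0.94 -0.5 -0.04 0 0 0 1")

```text
clock: 1.4
tcp_pos: [0.4767, 0.1921, 0.2662]
tcp_rot: [[-0.935, 0.356, -0.0], [0.356, 0.935, -0.0], [0.0, -0.0, -1.0]]
contact_force: [0.3, 0.8, 0.3]
width: 0.0854
```

>>> arm_command(moves="-0.94 -0.5 -0.04 0 0 0 1; -0.94 -0.5 -0.04 0 0 -0.7 1; 0 0 0 0 0 -0.95 1; 0 0 0 0 0 -0.95 1; 0 0 0 0 0 -0.9 1")

```text
clock: 2.02
tcp_pos: [0.5319, 0.129, 0.2692]
tcp_rot: [[-0.968, -0.25, -0.001], [-0.25, 0.968, -0.0], [0.001, 0.0, -1.0]]
contact_force: [-0.6, -0.1, 0.5]
width: 0.0853
```

```bash
python3 - <<'E'
from h import *
from go import delta
c,z,K,C=grab('wrist','clip1'); delta([.53,.13,.27],194)
E
```

```text
t 2.08 tcp [0.5319 0.1291 0.2692] hd -165.11 w 0.0854 F [ 1.5  0.1 -0.7]
shift shares (now axes) [ 0.041  0.035 -0.02 ] after turn [ 0.041  0.034 -0.02 ] turn shares [ 0.    -0.003  0.089]
```

View pics/clip1.png

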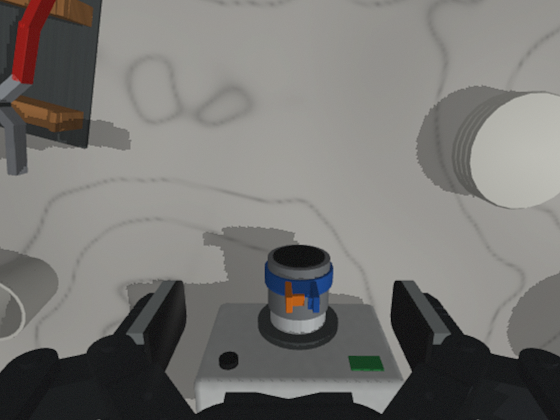

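```bash
cat > clip.py <<'E'
from h import *
import sys
for t in sys.argv[1:]:
    c,z,K,C=load(t); P=cloud(z,K,C); hsv=cv2.cvtColor(c,cv2.COLOR_RGB2HSV)
    H,S,V=[hsv[...,i].astype(int) for i in range(3)]
    reg=(P[...,0]>.55)&(P[...,0]<.68)&(abs(P[...,1]-.155)<.06)
    for n,m in dict(orange=(H>=4)&(H<22)&(S>150),blue=(H>100)&(H<130)&(S>120)).items():
        m=m&reg&(P[...,2]>.098)
        q=P[m]; v,u=np.nonzero(m)
        print(t,n,m.sum(),'px',u.min(),u.max(),v.min(),v.max(),'med',np.median(q,0).round(4),np.percentile(q,3,axis=0).round(4),np.percentile(q,97,axis=0).round(4))
        q2=q[q[:,2]>.113]; print('  top', len(q2), q2.mean(0).round(4) if len(q2) else '', cv2.minAreaRect((q2[:,:2]*1000).astype(np.float32)) if len(q2)>4 else '')
    s=c[230:350,220:380]; cv2.imwrite(f'pics/{t}_z.png',cv2.cvtColor(cv2.resize(s,None,fx=5,fy=5,interpolation=cv2.INTER_CUBIC),cv2.COLOR_RGB2BGR))
E
python3 clip.py clip1
```

```text
clip1 orange 291 px 286 303 287 312 med [0.6177 0.1551 0.1097] [0.6139 0.1491 0.1011] [0.6273 0.1652 0.1177]
  top 112 [0.6204 0.1529 0.1165] ((621.1551513671875, 153.2545623779297), (15.231681823730469, 5.307147026062012), 14.377615928649902)
clip1 blue 228 px 308 319 287 312 med [0.6131 0.1744 0.1135] [0.608  0.1697 0.1   ] [0.6223 0.1788 0.1168]
  top 133 [0.6152 0.1753 0.1153] ((616.0266723632812, 174.38690185546875), (16.21187400817871, 9.359139442443848), 10.745514869689941)
```

View pics/clip1_z.png

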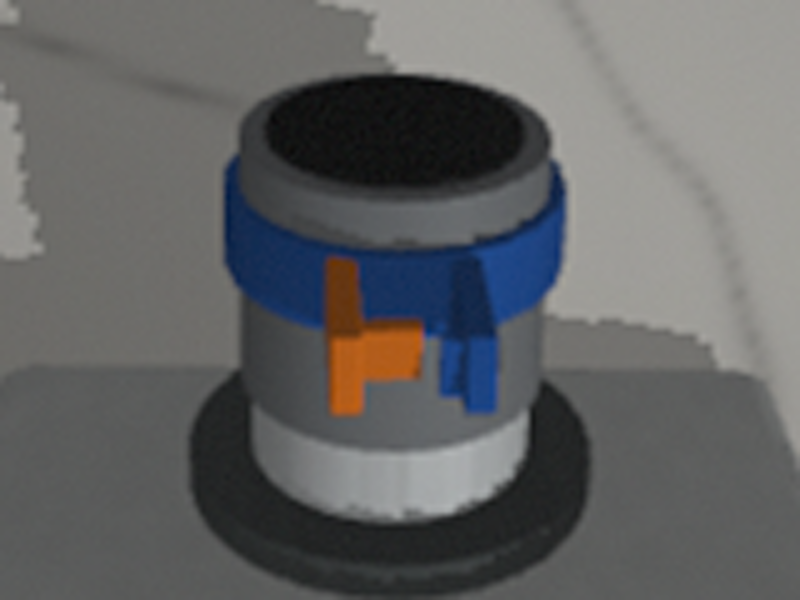

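>>> arm_command(moves="0.6 -0.6 0 0 0 0 1; 0.4 -0.4 0 0 0 0 1; 0 0 0 0 0 0 1")

```text
clock: 2.45
tcp_pos: [0.5026, 0.0798, 0.2696]
tcp_rot: [[-0.971, -0.241, 0.0], [-0.241, 0.971, -0.0], [-0.0, -0.0, -1.0]]
contact_force: [-0.3, 0.1, 0.0]
width: 0.0856
```

```bash
python3 - <<'E'
from h import *
from go import delta
c,z,K,C=grab('wrist','clip2'); delta([.53,.13,.27],194)
for q in [(.6211,.1533,.117),(.616,.1744,.117)]: print(proj(q,K,C))
E
python3 clip.py clip2; python3 - <<'E'
from h import *
c=load('clip2')[0]; s=c[260:380,270:430]; cv2.imwrite('pics/clip2_z.png',cv2.cvtColor(cv2.resize(s,None,fx=5,fy=5,interpolation=cv2.INTER_CUBIC),cv2.COLOR_RGB2BGR))
E
```

```text
t 2.5 tcp [0.503  0.0804 0.2696] hd -165.99 w 0.0854 F [0.3 0.3 0.2]
shift shares (now axes) [-0.954  1.039 -0.008] after turn [-0.954  1.039 -0.009] turn shares [0.    0.002 0.001]
[334.36890163 342.91890745]
[358.04610125 343.04466664]
clip2 orange 292 px 328 347 325 349 med [0.6181 0.1535 0.1097] [0.6139 0.149  0.1009] [0.6274 0.1652 0.1176]
  top 104 [0.62   0.1526 0.1164] ((621.0903930664062, 153.0919952392578), (14.9378662109375, 5.792006492614746), 13.600586891174316)
clip2 blue 236 px 352 363 324 349 med [0.6126 0.1738 0.1133] [0.608  0.1693 0.0993] [0.6219 0.1795 0.1168]
  top 131 [0.6153 0.1751 0.1153] ((615.9840087890625, 174.4127960205078), (15.159503936767578, 9.821968078613281), 16.925561904907227)
```

View pics/clip2_z.png

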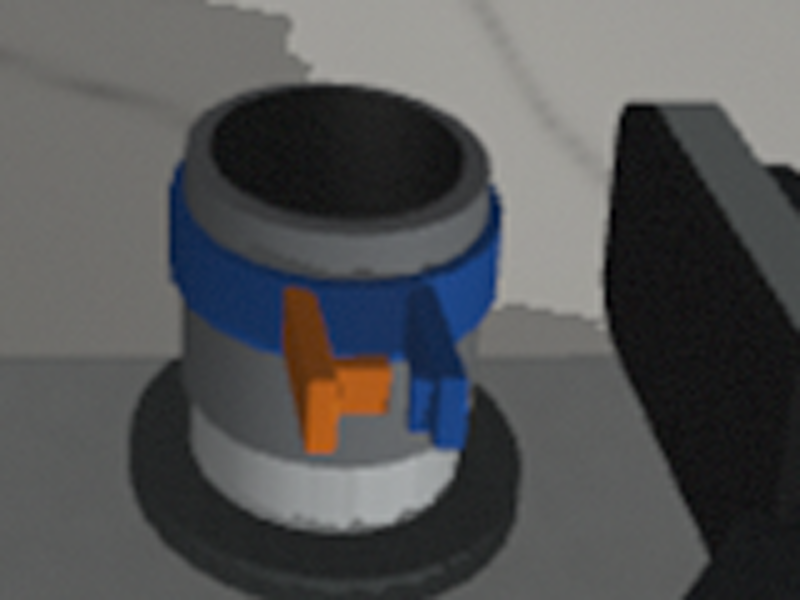

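```bash
python3 - <<'E'
from h import *
_,_,K,C1=load('clip1');_,_,K2,C2=load('clip2')
def tri(a,b):
    P=[]
    for K_,C in((K,C1),(K2,C2)): P.append(K_@np.linalg.inv(C)[:3])
    X=cv2.triangulatePoints(P[0],P[1],np.array(a,float).reshape(2,1),np.array(b,float).reshape(2,1)).ravel(); X=X[:3]/X[3]
    return X, proj(X,K,C1)-a, proj(X,K2,C2)-b
def A(x,y): return np.array([220+(x-2)/5,230+(y-2)/5])
def B(x,y): return np.array([270+(x-2)/5,260+(y-2)/5])
pts=dict(oft=(A(346.5,337),B(321.5,377)),obt=(A(346.5,414),B(320,452)),bft=(A(480,337),B(450.5,376)),bbt=(A(481,412),B(449.5,448)),
 ofb=(A(341.5,258),B(300,289.5)),bfb=(A(471,260),B(421.5,288)))
R={}
for n,(a,b) in pts.items():
    X,e1,e2=tri(a,b); R[n]=X; print(n,X.round(4),e1.round(2),e2.round(2))
m=(R['oft']+R['obt']+R['bft']+R['bbt'])/4; print('top mid',m, 'sep',np.linalg.norm((R['oft']+R['obt']-R['bft']-R['bbt'])/2))
bm=(R['ofb']+R['bfb'])/2; fm=(R['oft']+R['bft'])/2; print('front base mid',bm,'front top mid',fm)
s=(R['bft']+R['bbt']-R['oft']-R['obt'])/2; print('yaw from sep',np.degrees(np.arctan2(-s[0],s[1])),'lean from sep z',np.degrees(np.arctan2(s[2],np.hypot(s[0],s[1]))))
d=(R['obt']+R['bbt']-R['oft']-R['bft']); print('yaw from ears',np.degrees(np.arctan2(d[1],d[0])))
# nozzle depth: pipe
for t in ['clip1','clip2']:
    c,z,K_,C=load(t);P=cloud(z,K_,C); q=P[(P[...,0]>.58)&(P[...,0]<.72)&(abs(P[...,1]-.165)<.13)&(z>0)]
    f=q[(q[:,2]>.142-.006)&(q[:,2]<.15)]; print('box top',len(f), cv2.minAreaRect((f[:,:2]*1000).astype(np.float32)))
    r=q[(q[:,0]<.66)&(q[:,2]>.04)&(q[:,2]<.098)]
    print(len(r), r.min(0),r.max(0), P[(abs(P[...,1]-.165)<.3)&(P[...,2]<.02)&(P[...,2]>-.03)][:,2].mean())
E
```

```text
oft [0.616  0.1519 0.1127] [ 0.05 -0.05] [-0.04  0.05]
obt [0.6293 0.1552 0.116 ] [-0.1   0.12] [ 0.1  -0.11]
bft [0.6098 0.1748 0.1131] [ 0.08 -0.09] [-0.07  0.08]
bbt [0.6234 0.1785 0.1152] [-0.04  0.04] [ 0.04 -0.04]
ofb [0.6145 0.1504 0.0871] [-0.1   0.11] [ 0.1  -0.11]
bfb [0.6112 0.1755 0.0823] [-0.14  0.15] [ 0.13 -0.14]
top mid [0.61962427 0.16508192 0.11422429] sep 0.023885217367017257
front base mid [0.61287734 0.1629726  0.08468967] front top mid [0.6129015  0.16331865 0.11287839]
yaw from sep 14.754541423046474 lean from sep z -0.440627544401041
yaw from ears 14.696698962266373
box top 3552 ((692.7349853515625, 180.01983642578125), (32.87177658081055, 183.8675079345703), 11.822128295898438)
4153 [0.59299743 0.12703616 0.0400042 ] [0.65999311 0.26915391 0.09799433] -0.0010279373543058317
box top 0 ((0.0, 0.0), (0.0, 0.0), 0.0)
3630 [0.59268577 0.12682819 0.04001628] [0.65999122 0.25445999 0.09795908] -0.0010132995712041168
```

```bash
python3 go.py 0.45 -0.15 0.25 180; python3 - <<'E'
from h import *
for t in ['top0','clip1','scene0']:
    c,z,K,C=load(t);P=cloud(z,K,C); m=(P[...,0]>.6)&(P[...,0]<.9)&(abs(P[...,1]-.19)<.16)&(P[...,2]>.137)&(P[...,2]<.152)
    q=P[m]; print(t,len(q),cv2.minAreaRect((q[:,:2]*1000).astype(np.float32)))
    # front edge: min x per y-bin, line fit
    ys=np.arange(.11,.26,.005); pts=[(q[abs(q[:,1]-y)<.004][:,0].min(),y) for y in ys if (abs(q[:,1]-y)<.004).sum()>3]
    if len(pts)>5:
        pts=np.array(pts); v=cv2.fitLine(pts.astype(np.float32),cv2.DIST_HUBER,0,.001,.001).ravel(); print('normal yaw',np.degrees(np.arctan2(-v[0],v[1]))%180,v)
E
```

```text
t 2.5 tcp [0.503  0.0804 0.2696] hd -165.99 w 0.0854 F [0.3 0.3 0.2]
shift shares (now axes) [ 2.681 -5.269  0.49 ] after turn [ 1.325 -5.761  0.491] turn shares [0.    0.002 1.401]
top0 4365 ((758.680419921875, 200.19447326660156), (170.8597869873047, 188.77841186523438), 13.977556228637695)
normal yaw 13.0000305 [ 0.2249515  -0.97436994  0.67767084  0.185     ]
clip1 3417 ((695.6178588867188, 181.12904357910156), (34.95353698730469, 184.5041961669922), 14.967517852783203)
normal yaw 14.167969 [ 0.24476537 -0.9695823   0.67599803  0.193     ]
scene0 3484 ((763.1736450195312, 195.164794921875), (171.95834350585938, 193.1790771484375), 13.746231079101562)
normal yaw 12.976166 [ 0.22454564 -0.9744636   0.67856824  0.1895    ]
```

>>> arm_command(moves="0.45 -0.88 0.08 0 0 0 1; 0.45 -0.88 0.08 0 0 0 1; 0.45 -0.88 0.08 0 0 0 1; 0.45 -0.88 0.08 0 0 0 1; 0.45 -0.88 0.08 0 0 0.4 1")

```text
clock: 3.12
tcp_pos: [0.4589, -0.1128, 0.2533]
tcp_rot: [[-0.985, -0.174, 0.0], [-0.174, 0.985, 0.0], [-0.0, 0.0, -1.0]]
contact_force: [0.1, 0.8, 0.2]
width: 0.0852
```

>>> arm_command(moves="0.22 -0.96 0.08 0 0 1 1; 0 0 0 0 0 0 1; 0 0 0 0 0 0 1")

```text
clock: 3.5
tcp_pos: [0.4572, -0.1509, 0.2502]
tcp_rot: [[-1.0, -0.004, -0.0], [-0.004, 1.0, 0.0], [0.0, 0.0, -1.0]]
contact_force: [-0.2, 0.9, 0.1]
width: 0.0855
```

```bash
python3 - <<'E'
from h import *
from go import delta
c,z,K,C=grab('wrist','pl1'); delta([.45,-.15,.25],180)
E
```

```text
t 3.55 tcp [ 0.4572 -0.1506  0.2503] hd -179.75 w 0.0853 F [ 0.1 -0.1  0.6]
shift shares (now axes) [0.181 0.016 0.007] after turn [0.181 0.015 0.007] turn shares [ 0.001 -0.     0.025]
```

View pics/pl1.png

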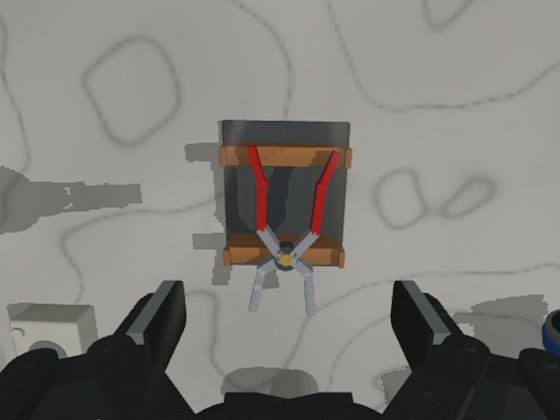

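```bash
cat > pl.py <<'E'
from h import *
import sys
def measure(t,zt=None,show=True):
    c,z,K,C=load(t); P=cloud(z,K,C); hsv=cv2.cvtColor(c,cv2.COLOR_RGB2HSV)
    H,S,V=[hsv[...,i].astype(int) for i in range(3)]
    red=((H<6)|(H>174))&(S>150)&(V>60)&(z>0)
    red=cv2.morphologyEx(red.astype(np.uint8),cv2.MORPH_CLOSE,np.ones((3,3)))
    k,lab,st,cen=cv2.connectedComponentsWithStats(red); idx=np.argsort(-st[1:,4])[:2]+1
    idx=sorted(idx,key=lambda i:cen[i][0])
    out=[]
    for i in idx:
        q=P[lab==i]; top=np.percentile(q[:,2],75); q=q[abs(q[:,2]-top)<.004]; out.append(q)
        print(t,'red px',st[i],'top z',round(top,4),'xy',q.min(0).round(4),q.max(0).round(4))
    for x in np.arange(.43,.49,.01):
        r=[]
        for q in out:
            s=q[abs(q[:,0]-x)<.004]
            if len(s): r+= [s[:,1].min(),s[:,1].max()]
        if len(r)==4: print(' x',round(x,3),np.round(r,4),'outer',round(r[3]-r[0],4),'mid',round((r[0]+r[3])/2,4))
    yel=(H>=14)&(H<35)&(S>80)&(z>0)&(P[...,2]>.055)&(P[...,2]<.09)&(abs(P[...,1]+.15)<.04)
    print(' pivot bolt',yel.sum(),P[yel].mean(0).round(4))
    st=(S<60)&(V>90)&(P[...,2]>.05)&(P[...,2]<.075)&(P[...,0]>.49)&(P[...,0]<.62)&(abs(P[...,1]+.15)<.05)
    q=P[st]
    for x in np.arange(.53,.59,.01):
        s=q[abs(q[:,0]-x)<.003][:,1]
        if len(s)>3:
            s=np.sort(s); g=np.argmax(np.diff(s)); print(' jaw x',round(x,3),'inner',s[g].round(4),s[g+1].round(4),'outer',s[0].round(4),s[-1].round(4),'midin',((s[g]+s[g+1])/2).round(4))
    print(' jaw z',np.median(q[:,2]).round(4),'maxx',np.percentile(q[:,0],99.5).round(4))
    wood=(H>=6)&(H<20)&(S>90)&(z>0)&(P[...,2]>.041)&(P[...,2]<.048)&(abs(P[...,1]+.15)<.08)&(P[...,0]<.6)
    k,lab,st,cen=cv2.connectedComponentsWithStats(wood.astype(np.uint8))
    for lo,hi in((.40,.46),(.49,.56)):
        q=P[wood&(P[...,0]>lo)&(P[...,0]<hi)]; print(' bar',len(q),cv2.minAreaRect((q[:,:2]*1000).astype(np.float32)),'z',np.median(q[:,2]).round(4))
for t in sys.argv[1:]: measure(t)
E
python3 pl.py pl1
```

```text
pl1 red px [247 145  20  86 887] top z 0.0599 xy [ 0.4162 -0.1866  0.0566] [ 0.4938 -0.1703  0.0622]
pl1 red px [310 153  31  82 861] top z 0.0599 xy [ 0.4217 -0.1289  0.056 ] [ 0.4977 -0.1051  0.0615]
 x 0.43 [-0.1842 -0.1756 -0.1152 -0.1067] outer 0.0775 mid -0.1454
 x 0.44 [-0.1817 -0.173  -0.1195 -0.1106] outer 0.0711 mid -0.1461
 x 0.45 [-0.1793 -0.1703 -0.1244 -0.1148] outer 0.0645 mid -0.147
 x 0.46 [-0.1788 -0.1705 -0.1259 -0.1169] outer 0.0619 mid -0.1479
 x 0.47 [-0.179  -0.1706 -0.1266 -0.1183] outer 0.0607 mid -0.1487
 x 0.48 [-0.1792 -0.1708 -0.1281 -0.1191] outer 0.0602 mid -0.1492
 pivot bolt 123 [ 0.5229 -0.1522  0.0613]
 jaw x 0.53 inner -0.159 -0.1484 outer -0.1794 -0.1305 midin -0.1537
 jaw x 0.54 inner -0.1698 -0.1395 outer -0.1811 -0.1254 midin -0.1547
 jaw x 0.55 inner -0.1748 -0.1336 outer -0.1838 -0.1256 midin -0.1542
 jaw x 0.56 inner -0.1769 -0.1333 outer -0.186 -0.1243 midin -0.1551
 jaw x 0.57 inner -0.1792 -0.1322 outer -0.1885 -0.124 midin -0.1557
 jaw x 0.58 inner -0.1805 -0.1316 outer -0.1897 -0.1227 midin -0.156
 jaw z 0.0595 maxx 0.5842
 bar 1914 ((427.26080322265625, -153.3572540283203), (116.78953552246094, 18.45838737487793), 88.84097290039062) z 0.0436
 bar 1187 ((526.9249267578125, -154.90736389160156), (117.43488311767578, 19.04656410217285), 89.63516235351562) z 0.0435
```

```bash
python3 go.py 0.468 -0.1483 0.15 175.9
```

```text
t 3.55 tcp [ 0.4572 -0.1506  0.2503] hd -179.75 w 0.0853 F [ 0.1 -0.1  0.6]
shift shares (now axes) [-0.269  0.056  2.507] after turn [-0.264  0.077  2.507] turn shares [ 0.001 -0.     0.435]
```

>>> arm_command(moves="-0.27 0.06 0.7 0 0 0.43 1; 0 0 0.9 0 0 0 1; 0 0 0.9 0 0 0 1; 0 0 0 0 0 0 1; 0 0 0 0 0 0 1")

```text
clock: 4.18
tcp_pos: [0.4684, -0.1487, 0.1518]
tcp_rot: [[-0.997, 0.071, 0.002], [0.071, 0.997, -0.001], [-0.002, -0.0, -1.0]]
contact_force: [0.4, 0.4, 0.8]
width: 0.0852
```

```bash
python3 - <<'E'
from h import *
from go import delta
c,z,K,C=grab('wrist','pl2'); delta([.468,-.1483,.053],175.9)
E
python3 pl.py pl2
```

```text
t 4.22 tcp [ 0.4684 -0.1489  0.152 ] hd 175.9 w 0.0855 F [-0.  -0.1  0.7]
shift shares (now axes) [0.018 0.016 2.475] after turn [0.012 0.015 2.475] turn shares [-0.004  0.014 -0.   ]
pl2 red px [ 218  151   40  119 1859] top z 0.0598 xy [ 0.4164 -0.1866  0.0559] [ 0.495  -0.1702  0.0614]
pl2 red px [ 319  150   38  119 1773] top z 0.0598 xy [ 0.4208 -0.1292  0.0558] [ 0.498  -0.1043  0.0617]
 x 0.43 [-0.1847 -0.1756 -0.1157 -0.1057] outer 0.079 mid -0.1452
 x 0.44 [-0.1821 -0.173  -0.1199 -0.1099] outer 0.0722 mid -0.146
 x 0.45 [-0.1791 -0.1702 -0.1249 -0.114 ] outer 0.0651 mid -0.1466
 x 0.46 [-0.1796 -0.1705 -0.1259 -0.1167] outer 0.0629 mid -0.1481
 x 0.47 [-0.1799 -0.1706 -0.127  -0.1183] outer 0.0616 mid -0.1491
 x 0.48 [-0.1801 -0.171  -0.128  -0.1192] outer 0.0609 mid -0.1496
 pivot bolt 245 [ 0.5229 -0.1525  0.0613]
 jaw x 0.53 inner -0.1614 -0.1544 outer -0.1797 -0.1307 midin -0.1579
 jaw x 0.54 inner -0.1697 -0.1394 outer -0.1814 -0.1256 midin -0.1545
 jaw x 0.55 inner -0.1749 -0.1336 outer -0.184 -0.1258 midin -0.1543
 jaw x 0.56 inner -0.1767 -0.1335 outer -0.1858 -0.1247 midin -0.1551
 jaw x 0.57 inner -0.1782 -0.1325 outer -0.1883 -0.1236 midin -0.1554
 jaw x 0.58 inner -0.1807 -0.1319 outer -0.1899 -0.1227 midin -0.1563
 jaw z 0.0594 maxx 0.5844
 bar 3829 ((427.2455139160156, -153.38937377929688), (116.4178466796875, 17.96498680114746), 89.26309204101562) z 0.0435
 bar 2081 ((526.6004638671875, -154.7247314453125), (118.63195037841797, 17.865196228027344), 89.10126495361328) z 0.0435
```

View pics/pl2.png

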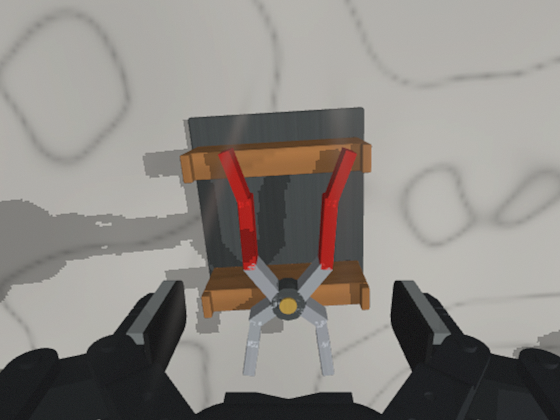

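>>> arm_command(moves="0.01 0.01 0.9 0 0 0 1; 0 0 0.9 0 0 0 1; 0 0 0.6 0 0 0 1; 0 0 0.17 0 0 0 1; 0 0 0 0 0 0 1")

```text
clock: 4.85
tcp_pos: [0.4678, -0.1487, 0.0485]
tcp_rot: [[-0.997, 0.072, 0.001], [0.072, 0.997, -0.0], [-0.001, -0.0, -1.0]]
contact_force: [-0.7, 0.1, 0.8]
width: 0.0856
```

>>> arm_command(moves="0 0 0 0 0 0 0.8; 0 0 0 0 0 0 0.67; 0 0 0 0 0 0 0.67; 0 0 0 0 0 0 0.67; 0 0 0 0 0 0 0.67")

```text
clock: 5.48
tcp_pos: [0.468, -0.1489, 0.0491]
tcp_rot: [[-0.997, 0.072, 0.002], [0.072, 0.997, -0.001], [-0.002, -0.001, -1.0]]
contact_force: [-3.3, 0.7, 11.4]
width: 0.0575
```

```bash
python3 - <<'E'
from h import *
from go import delta
c,z,K,C=grab('wrist','pl3'); delta([.468,-.1483,.053],175.9)
E
python3 pl.py pl3
```

```text
t 5.53 tcp [ 0.468  -0.1489  0.0491] hd 175.86 w 0.0576 F [-3.2  0.8 12.1]
shift shares (now axes) [ 0.     0.015 -0.097] after turn [ 0.001  0.015 -0.097] turn shares [-0.005  0.013 -0.004]
pl3 red px [ 173  182   69  207 6405] top z 0.0597 xy [ 0.4158 -0.183   0.0557] [ 0.4957 -0.1668  0.0618]
pl3 red px [ 335  182   69  206 6254] top z 0.0596 xy [ 0.4202 -0.1305  0.0556] [ 0.4986 -0.1078  0.0618]
 x 0.43 [-0.1807 -0.1717 -0.1193 -0.1089] outer 0.0718 mid -0.1448
 x 0.44 [-0.1787 -0.1694 -0.1228 -0.113 ] outer 0.0657 mid -0.1459
 x 0.45 [-0.1764 -0.1668 -0.1276 -0.1165] outer 0.0598 mid -0.1465
 x 0.46 [-0.177  -0.1674 -0.1283 -0.1188] outer 0.0582 mid -0.1479
 x 0.47 [-0.1777 -0.1682 -0.129  -0.1196] outer 0.0581 mid -0.1486
 x 0.48 [-0.1783 -0.1689 -0.1298 -0.1203] outer 0.058 mid -0.1493
 pivot bolt 12 [ 0.4788 -0.1685  0.0635]
 jaw z 0.0561 maxx 0.5075
 bar 11052 ((426.28961181640625, -153.49725341796875), (118.31482696533203, 20.191390991210938), 89.40235900878906) z 0.0435
 bar 140 ((506.1000671386719, -165.7291259765625), (95.3432846069336, 30.184114456176758), 87.50343322753906) z 0.0433
```

View pics/pl3.png

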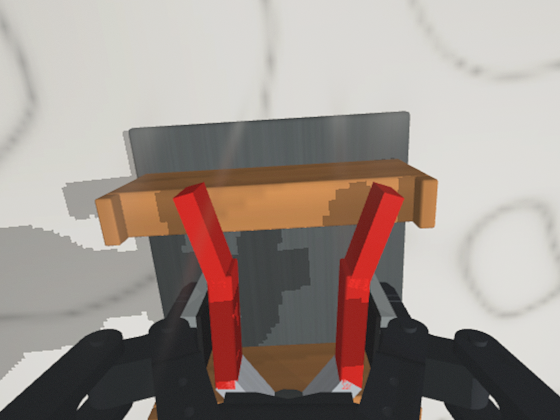

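>>> arm_command(moves="0 0 -0.2 0 0 0 0.67; 0 0 -0.5 0 0 0 0.67; 0 0 -0.8 0 0 0 0.67; 0 0 -0.5 0 0 0 0.67; 0 0 0 0 0 0 0.67")

```text
clock: 6.15
tcp_pos: [0.4679, -0.1488, 0.129]
tcp_rot: [[-0.997, 0.072, 0.003], [0.072, 0.997, -0.001], [-0.003, -0.001, -1.0]]
contact_force: [0.1, -0.3, -2.2]
width: 0.0576
```

```bash
python3 go.py 0.4618 0.1256 0.125 193.9; python3 - <<'E'
from h import *
c,z,K,C=grab('wrist','pl4'); c2,_,_,_=grab('scene','sc1')
s=c2[130:280,160:400]; a=cv2.resize(s,(640,400)); cv2.imwrite('pics/sc1z.png',cv2.cvtColor(a,cv2.COLOR_RGB2BGR))
E
```

```text
t 6.15 tcp [ 0.4679 -0.1488  0.129 ] hd 175.86 w 0.0576 F [ 0.1 -0.3 -2.2]
shift shares (now axes) [0.647 6.831 0.092] after turn [-1.501  6.695  0.101] turn shares [-0.008  0.016 -1.804]
```

View pics/pl4.png

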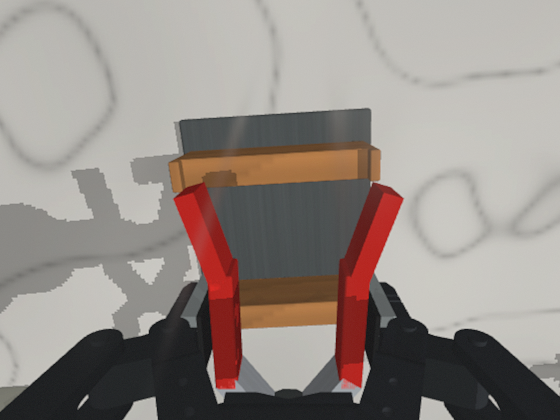

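View pics/sc1z.png

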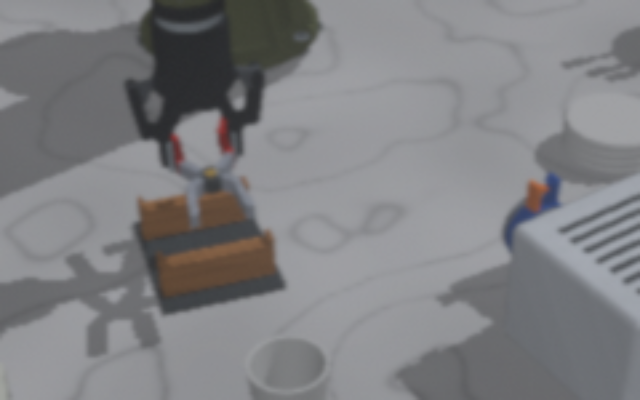

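>>> arm_command(moves="0.04 0.43 0 0 0 0 0.67; 0.08 0.85 0 0 0 0 0.67; 0.08 0.85 0 0 0 0 0.67; 0.08 0.85 0 0 0 0 0.67; 0.08 0.85 0 0 0 0 0.67")

```text
clock: 6.88
tcp_pos: [0.4633, 0.0072, 0.1268]
tcp_rot: [[-0.997, 0.072, -0.001], [0.072, 0.997, 0.0], [0.001, 0.0, -1.0]]
contact_force: [1.0, -0.3, -1.7]
width: 0.0575
```

>>> arm_command(moves="0.08 0.85 0 0 0 0 0.67; 0.08 0.85 0 0 0 0 0.67; 0.08 0.85 0 0 0 0 0.67; 0.04 0.43 0 0 0 -0.4 0.67; 0 0 0 0 0 -0.7 0.67")

```text
clock: 7.5
tcp_pos: [0.4609, 0.1262, 0.1269]
tcp_rot: [[-0.992, -0.127, -0.001], [-0.127, 0.992, -0.0], [0.001, -0.0, -1.0]]
contact_force: [-0.3, -0.2, -2.0]
width: 0.0575
```

>>> arm_command(moves="0 0 0 0 0 -0.7 0.67; 0 0 0 0 0 0 0.67; 0 0 0 0 0 0 0.67")

```text
clock: 7.88
tcp_pos: [0.4613, 0.1249, 0.1273]
tcp_rot: [[-0.971, -0.238, -0.0], [-0.238, 0.971, -0.0], [0.0, 0.0, -1.0]]
contact_force: [-0.0, 0.1, -1.8]
width: 0.0574
```

```bash
python3 go.py 0.4618 0.1256 0.104 193.9; python3 - <<'E'
from h import *
c,z,K,C=grab('top','top1'); c2,_,_,_=grab('scene','sc2')
cv2.imwrite('pics/sc2z.png',cv2.cvtColor(cv2.resize(c2[100:280,280:460],(700,600)),cv2.COLOR_RGB2BGR))
cv2.imwrite('pics/top1z.png',cv2.cvtColor(cv2.resize(c[100:280,150:350],(660,594),interpolation=cv2.INTER_CUBIC),cv2.COLOR_RGB2BGR))
E
```

```text
t 7.88 tcp [0.4613 0.1249 0.1273] hd -166.25 w 0.0574 F [-0.   0.1 -1.8]
shift shares (now axes) [-0.017  0.014  0.582] after turn [-0.017  0.013  0.582] turn shares [ 0.    -0.002 -0.015]
```

View pics/sc2z.png

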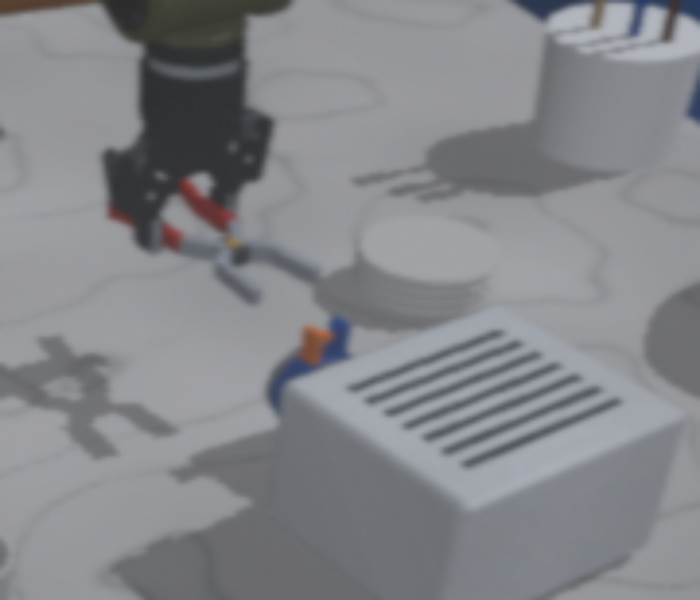

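View pics/top1z.png

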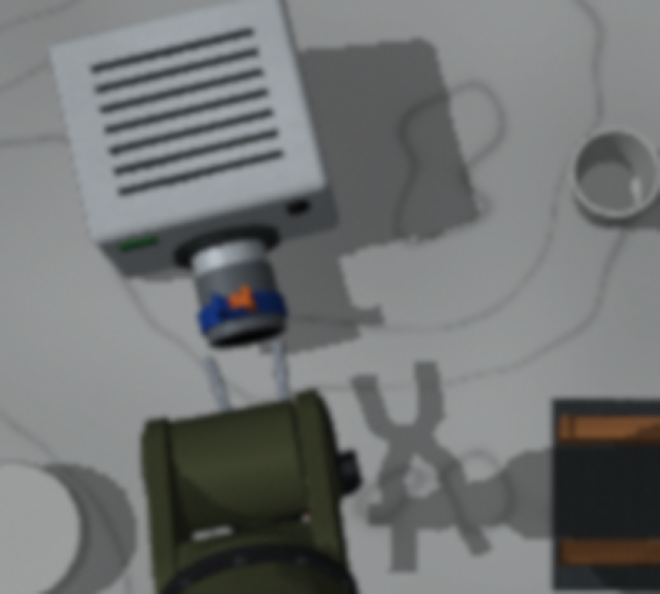

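```bash
python3 - <<'E'
from h import *
a=np.radians(13.9); ex=np.array([np.cos(a),np.sin(a)]); ey=np.array([-np.sin(a),np.cos(a)])
o=bot.get_obs(); tcp=o['tcp_pos'][:2]; R=o['tcp_rot']; tx=-R[:2,0]; ty=R[:2,1]
print(np.degrees(np.arctan2(tx[1],tx[0])))
for t in ['top1','sc2']:
    c,z,K,C=load(t); P=cloud(z,K,C); hsv=cv2.cvtColor(c,cv2.COLOR_RGB2HSV)
    H,S,V=[hsv[...,i].astype(int) for i in range(3)]
    l=(P[...,:2]-tcp)@np.stack([tx,ty],1)
    m=(P[...,2]>.118)&(P[...,2]<.15)&(l[...,0]>.07)&(l[...,0]<.14)&(abs(l[...,1])<.05)&(S<90)&(z>0)
    q=np.c_[l[m],P[m][:,2]]
    for s in(-1,1):
        g=q[q[:,1]*s>0.008]; 
        if len(g)>2:print(t,'jaw side',s,len(g),'fwd',g[:,0].min().round(4),g[:,0].max().round(4),'lat med',np.median(g[g[:,0]>.09,1]).round(4),g[:,1].min().round(4),g[:,1].max().round(4),'z',np.median(g[:,2]).round(4))
    for n,mm in dict(orange=(H>=4)&(H<22)&(S>150),blue=(H>100)&(H<130)&(S>100)).items():
        mm=mm&(P[...,2]>.105)&(P[...,2]<.13)&(abs(l[...,0]-.165)<.03)&(abs(l[...,1])<.04)
        g=np.c_[l[mm],P[mm][:,2]]
        if len(g): print(t,n,len(g),g.mean(0).round(4),g.min(0).round(4),g.max(0).round(4))
E
```

```text
13.780363263371765
top1 jaw side -1 68 fwd 0.0716 0.1166 lat med -0.0226 -0.0277 -0.0138 z 0.137
top1 jaw side 1 66 fwd 0.0753 0.1176 lat med 0.0283 0.0222 0.0338 z 0.1373
top1 orange 24 [ 0.1621 -0.0052  0.1136] [ 0.1554 -0.0111  0.1058] [0.168  0.0023 0.1221]
top1 blue 24 [0.161  0.0143 0.1144] [0.1537 0.0092 0.1057] [0.1707 0.019  0.1218]
sc2 jaw side -1 97 fwd 0.0706 0.1189 lat med -0.0307 -0.0353 -0.0178 z 0.1361
sc2 jaw side 1 100 fwd 0.0703 0.1184 lat med 0.0204 0.0117 0.0305 z 0.1352
sc2 orange 3 [ 0.1682 -0.0117  0.1181] [ 0.1634 -0.0166  0.1119] [ 0.1716 -0.0035  0.1214]
sc2 blue 18 [0.165  0.0085 0.1154] [0.1574 0.0034 0.1065] [0.1701 0.0141 0.1197]
```

>>> arm_command(moves="0 0.02 0.3 0 0 -0.01 0.67; 0 0 0.28 0 0 0 0.67; -0.3 0 0 0 0 0 0.67; -0.3 0 0 0 0 0 0.67; 0 0 0 0 0 0 0.67")

```text
clock: 8.6
tcp_pos: [0.4856, 0.1317, 0.1044]
tcp_rot: [[-0.97, -0.241, 0.001], [-0.241, 0.97, 0.0], [-0.001, -0.0, -1.0]]
contact_force: [-0.3, -0.6, -2.0]
width: 0.0578
```

```bash
python3 go.py 0.5194 0.1404 0.104 193.9; python3 - <<'E'
from h import *
c,z,K,C=grab('top','top2'); c2,_,_,_=grab('scene','sc3')
a=cv2.resize(c2[160:240,310:400],(540,480),interpolation=cv2.INTER_CUBIC); b=cv2.resize(c[160:240,190:260],(420,480),interpolation=cv2.INTER_CUBIC)
cv2.imwrite('pics/ap1.png',cv2.cvtColor(np.hstack([a[:,:380],b]),cv2.COLOR_RGB2BGR))
E
```

```text
t 8.6 tcp [0.4856 0.1317 0.1044] hd -166.05 w 0.0578 F [-0.3 -0.6 -2. ]
shift shares (now axes) [-0.873  0.006  0.011] after turn [-0.873  0.007  0.011] turn shares [-0.     0.004  0.005]
```

View pics/ap1.png

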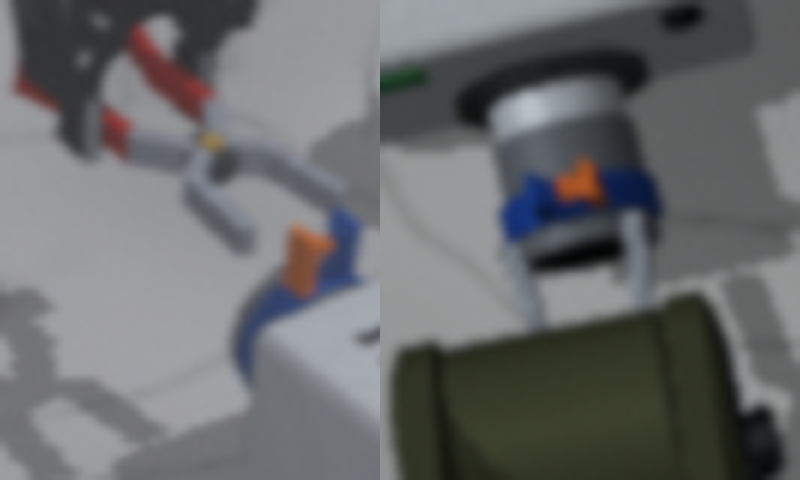

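>>> arm_command(moves="-0.2 0 0 0 0 0 0.67; -0.3 0 0 0 0 0 0.67; -0.25 0 0 0 0 0 0.67; -0.12 0.01 0.01 0 0 0 0.67; 0 0 0 0 0 0 0.67")

```text
clock: 9.32
tcp_pos: [0.5183, 0.1404, 0.1036]
tcp_rot: [[-0.97, -0.241, -0.0], [-0.241, 0.97, -0.0], [0.0, -0.0, -1.0]]
contact_force: [0.6, 0.4, -1.9]
width: 0.0575
```

```bash
python3 go.py 0.5194 0.1404 0.104 193.9; python3 - <<'E'
from h import *
c,z,K,C=grab('top','top3'); c2,_,_,_=grab('scene','sc4')
a=cv2.resize(c2[160:240,310:400],(540,480),interpolation=cv2.INTER_CUBIC); b=cv2.resize(c[160:240,190:260],(420,480),interpolation=cv2.INTER_CUBIC)
cv2.imwrite('pics/ap2.png',cv2.cvtColor(np.hstack([a[:,:380],b]),cv2.COLOR_RGB2BGR))
E
```

```text
t 9.32 tcp [0.5183 0.1404 0.1036] hd -166.04 w 0.0575 F [ 0.6  0.4 -1.9]
shift shares (now axes) [-0.027 -0.006 -0.009] after turn [-0.027 -0.006 -0.009] turn shares [-0.    -0.002  0.006]
```

View pics/ap2.png

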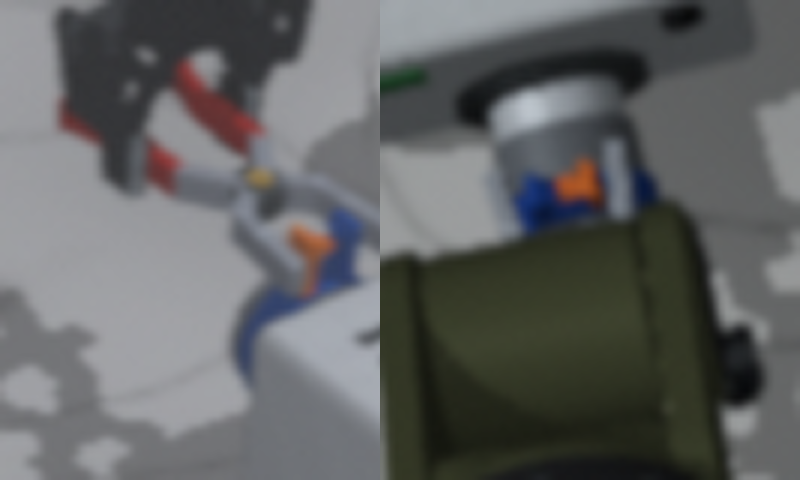

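>>> arm_command(moves="0 0 -0.01 0 0 0 0.6; 0 0 -0.01 0 0 0 0.56; 0 0 -0.01 0 0 0 0.52; 0 0 -0.01 0 0 0 0.5; 0 0 0 0 0 0 0.5")

```text
clock: 10.05
tcp_pos: [0.5178, 0.1402, 0.1053]
tcp_rot: [[-0.97, -0.241, -0.001], [-0.241, 0.97, -0.0], [0.001, 0.0, -1.0]]
contact_force: [-5.0, -1.9, -1.1]
width: 0.0431
```

```bash
python3 go.py 0.5194 0.1404 0.104 193.9; python3 - <<'E'
from h import *
c,z,K,C=grab('top','top4'); c2,_,_,_=grab('scene','sc5')
a=cv2.resize(c2[160:240,310:400],(540,480),interpolation=cv2.INTER_CUBIC); b=cv2.resize(c[160:240,190:260],(420,480),interpolation=cv2.INTER_CUBIC)
cv2.imwrite('pics/ap3.png',cv2.cvtColor(np.hstack([a[:,:380],b]),cv2.COLOR_RGB2BGR))
E
```

```text
t 10.05 tcp [0.5178 0.1402 0.1053] hd -166.04 w 0.0431 F [-5.  -1.9 -1.1]
shift shares (now axes) [-0.039 -0.005  0.033] after turn [-0.039 -0.005  0.033] turn shares [ 0.    -0.006  0.006]
```

View pics/ap3.png

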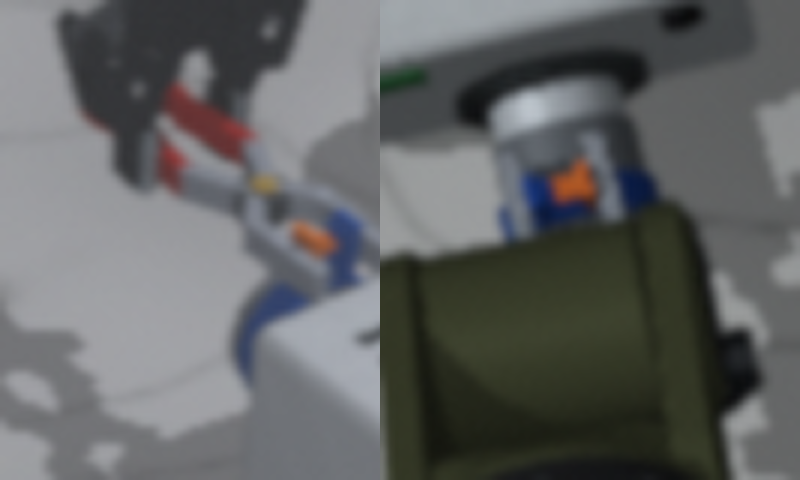

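>>> arm_command(moves="0 0 -0.01 0 0 0 0.48; 0 0 -0.01 0 0 0 0.45; 0 0 -0.01 0 0 0 0.42; 0 0 0 0 0 0 0.41; 0 0 0 0 0 0 0.41")

```text
clock: 10.78
tcp_pos: [0.5183, 0.1404, 0.1068]
tcp_rot: [[-0.97, -0.241, 0.0], [-0.241, 0.97, 0.0], [-0.0, 0.0, -1.0]]
contact_force: [-0.1, 0.3, -2.1]
width: 0.0353
```

```bash
python3 go.py 0.5194 0.1404 0.104 193.9; python3 - <<'E'
from h import *
c,z,K,C=grab('top','top5'); c2,_,_,_=grab('scene','sc6'); grab('wrist','wsq')
a=cv2.resize(c2[160:240,310:400],(540,480),interpolation=cv2.INTER_CUBIC); b=cv2.resize(c[160:240,190:260],(420,480),interpolation=cv2.INTER_CUBIC)
cv2.imwrite('pics/ap4.png',cv2.cvtColor(np.hstack([a[:,:380],b]),cv2.COLOR_RGB2BGR))
E
```

```text
t 10.78 tcp [0.5183 0.1404 0.1068] hd -166.04 w 0.0353 F [-0.1  0.3 -2.1]
shift shares (now axes) [-0.026 -0.005  0.069] after turn [-0.026 -0.005  0.069] turn shares [0.    0.002 0.006]
```

View pics/ap4.png

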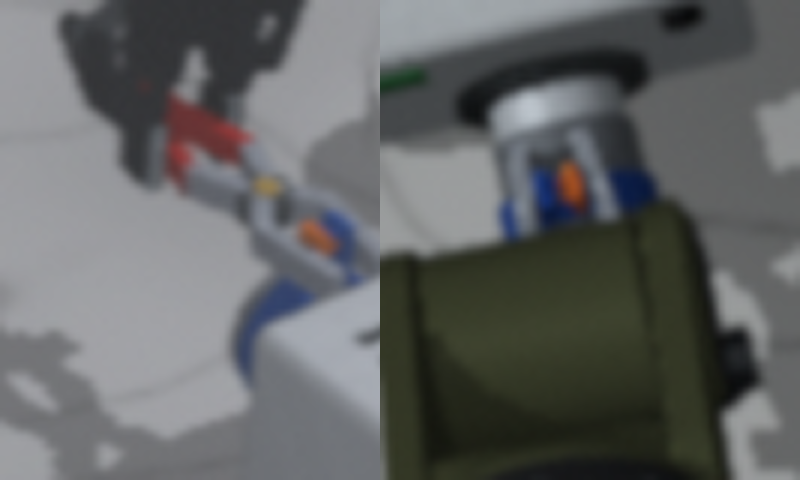

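View pics/wsq.png

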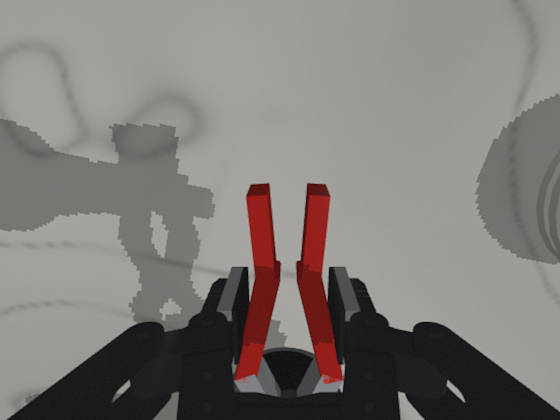

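>>> arm_command(moves="0 0 0 0 0 0 0.4; 0 0 0.02 0 0 0 0.48; 0 0 0.02 0 0 0 0.55; 0 0 0.02 0 0 0 0.62; 0 0 0 0 0 0 0.66")

```text
clock: 11.55
tcp_pos: [0.5182, 0.1403, 0.1042]
tcp_rot: [[-0.97, -0.241, -0.0], [-0.241, 0.97, -0.0], [0.0, 0.0, -1.0]]
contact_force: [0.0, 0.1, -1.8]
width: 0.0561
```

>>> arm_command(moves="0 0 0 0 0 0 0.67; 0 0 0 0 0 0 0.67")

```text
clock: 11.8
tcp_pos: [0.5182, 0.1403, 0.1043]
tcp_rot: [[-0.97, -0.241, 0.0], [-0.241, 0.97, -0.0], [-0.0, -0.0, -1.0]]
contact_force: [-0.1, 0.1, -1.5]
width: 0.0574
```

```bash
python3 go.py 0.5194 0.1404 0.104 193.9; python3 - <<'E'
from h import *
c,z,K,C=grab('top','top6'); c2,_,_,_=grab('scene','sc7'); grab('wrist','wop')
a=cv2.resize(c2[160:240,310:400],(540,480),interpolation=cv2.INTER_CUBIC); b=cv2.resize(c[160:240,190:260],(420,480),interpolation=cv2.INTER_CUBIC)
cv2.imwrite('pics/ap5.png',cv2.cvtColor(np.hstack([a[:,:380],b]),cv2.COLOR_RGB2BGR))
E
```

```text
t 11.8 tcp [0.5182 0.1403 0.1043] hd -166.04 w 0.0574 F [-0.1  0.1 -1.5]
shift shares (now axes) [-0.029 -0.005  0.007] after turn [-0.029 -0.005  0.007] turn shares [-0.     0.     0.006]
```

View pics/ap5.png

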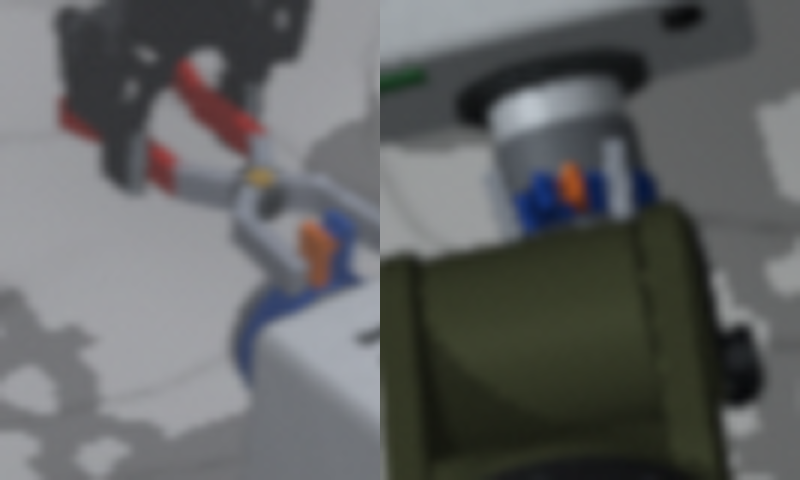

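View pics/wop.png

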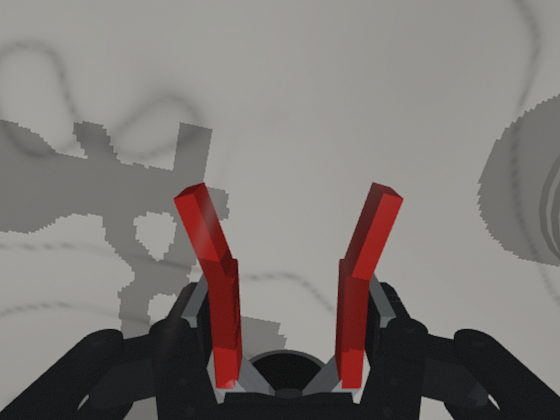

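>>> arm_command(moves="0.3 0 0 0 0 0 0.67; 0.6 0 0 0 0 0 0.67; 0.6 0 0 0 0 0 0.67; 0.3 0 -0.2 0 0 0 0.67; 0 0 -0.4 0 0 0 0.67")

```text
clock: 12.58
tcp_pos: [0.4479, 0.1228, 0.1292]
tcp_rot: [[-0.971, -0.241, -0.0], [-0.241, 0.971, -0.0], [0.0, 0.0, -1.0]]
contact_force: [0.7, -0.5, -1.1]
width: 0.0571
```

```bash
python3 go.py 0.468 -0.1489 0.125 175.86; python3 - <<'E'
from h import *
c,z,K,C=grab('top','top7'); c2,_,_,_=grab('scene','sc8')
a=cv2.resize(c2[160:240,310:400],(540,480),interpolation=cv2.INTER_CUBIC); b=cv2.resize(c[160:240,190:260],(420,480),interpolation=cv2.INTER_CUBIC)
cv2.imwrite('pics/ap6.png',cv2.cvtColor(np.hstack([a[:,:380],b]),cv2.COLOR_RGB2BGR))
E
```

```text
t 12.57 tcp [0.4479 0.1228 0.1292] hd -166.05 w 0.0571 F [ 0.7 -0.5 -1.1]
shift shares (now axes) [ 1.151 -6.714  0.106] after turn [-0.991 -6.74   0.105] turn shares [-0.    -0.002  1.809]
```

View pics/ap6.png

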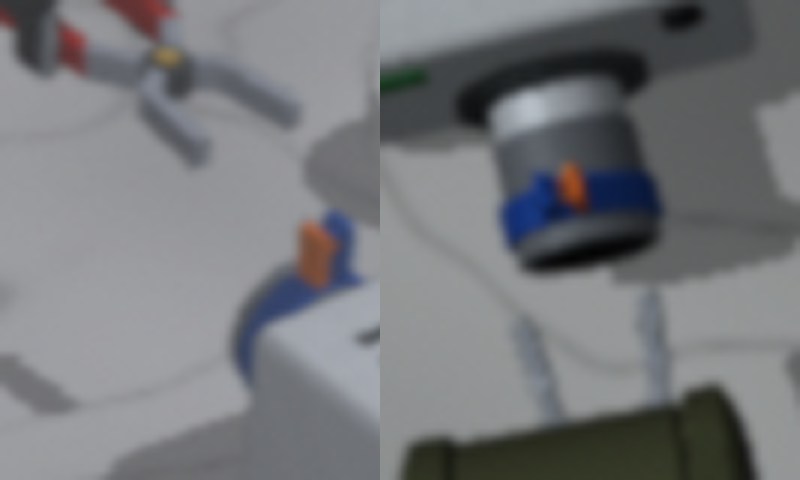

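The clip stays shut with the jaws clear: the ears are close together in both views. Now I'll take the pliers back to the rest.

>>> arm_command(moves="0.07 -0.42 0 0 0 0 0.67; 0.14 -0.84 0 0 0 0 0.67; 0.14 -0.84 0 0 0 0 0.67; 0.14 -0.84 0 0 0 0 0.67; 0.14 -0.84 0 0 0 0 0.67")

```text
clock: 13.3
tcp_pos: [0.4603, -0.0319, 0.1279]
tcp_rot: [[-0.971, -0.241, -0.001], [-0.241, 0.971, -0.0], [0.001, 0.0, -1.0]]
contact_force: [0.1, -0.1, -1.3]
width: 0.0571
```

>>> arm_command(moves="0.14 -0.84 0 0 0 0 0.67; 0.14 -0.84 0 0 0 0 0.67; 0.14 -0.84 0 0 0 0 0.67; 0.08 -0.42 0 0 0 0.4 0.67; 0 0 0 0 0 0.7 0.67")

```text
clock: 13.92
tcp_pos: [0.469, -0.1509, 0.1277]
tcp_rot: [[-0.999, -0.046, -0.001], [-0.046, 0.999, 0.0], [0.001, 0.0, -1.0]]
contact_force: [-0.6, -0.6, -1.6]
width: 0.0573
```

>>> arm_command(moves="0 0 0 0 0 0.7 0.67; 0 0 0 0 0 0 0.67; 0 0 0 0 0 0 0.67")

```text
clock: 14.3
tcp_pos: [0.4692, -0.1492, 0.128]
tcp_rot: [[-0.998, 0.068, -0.0], [0.068, 0.998, 0.0], [0.0, 0.0, -1.0]]
contact_force: [0.7, -0.9, -1.9]
width: 0.0573
```

```bash
python3 - <<'E'
from h import *
from go import delta
delta([.468,-.1489,.0495],175.86)
c,z,K,C=grab('wrist','ret1'); 
E
```

```text
t 14.3 tcp [ 0.4692 -0.1492  0.128 ] hd 176.1 w 0.0573 F [ 0.7 -0.9 -1.9]
shift shares (now axes) [0.029 0.005 1.964] after turn [0.03  0.005 1.964] turn shares [ 0.    -0.002  0.024]
```

View pics/ret1.png

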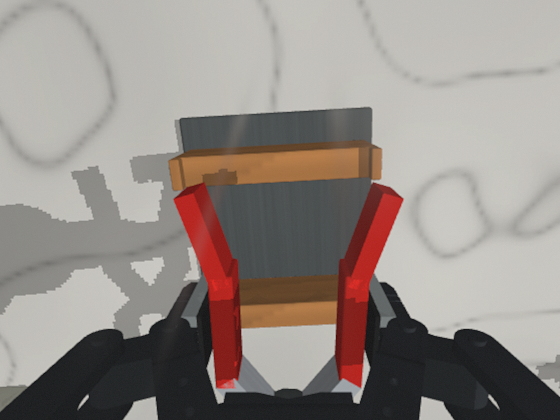

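>>> arm_command(moves="0.03 0 0.6 0 0 0.02 0.67; 0 0 0.7 0 0 0 0.67; 0 0 0.4 0 0 0 0.67; 0 0 0.15 0 0 0 0.67; 0 0 0 0 0 0 0.67")

```text
clock: 14.98
tcp_pos: [0.4683, -0.1488, 0.0545]
tcp_rot: [[-0.997, 0.074, 0.0], [0.074, 0.997, -0.0], [-0.0, -0.0, -1.0]]
contact_force: [-0.2, 0.2, -1.6]
width: 0.0573
```

```bash
python3 go.py .468 -.1489 .0495 175.86
```

```text
t 14.97 tcp [ 0.4683 -0.1488  0.0545] hd 175.78 w 0.0573 F [-0.2  0.2 -1.6]
shift shares (now axes) [ 0.007 -0.003  0.125] after turn [ 0.007 -0.003  0.125] turn shares [-0.     0.001 -0.008]
```

>>> arm_command(moves="0 0 0.05 0 0 0 0.67; 0 0 0.04 0 0 0 0.67; 0 0 0.03 0 0 0 0.67; 0 0 0 0 0 0 0.67")

```text
clock: 15.48
tcp_pos: [0.4682, -0.1488, 0.0496]
tcp_rot: [[-0.997, 0.074, 0.0], [0.074, 0.997, -0.0], [-0.0, -0.0, -1.0]]
contact_force: [-0.6, -0.3, 0.1]
width: 0.057
```

>>> arm_command(moves="0 0 0.015 0 0 0 0.67; 0 0 0 0 0 0 0.69; 0 0 0 0 0 0 0.71; 0 0 0 0 0 0 0.73; 0 0 0 0 0 0 0.76")

```text
clock: 16.1
tcp_pos: [0.4681, -0.1487, 0.0489]
tcp_rot: [[-0.997, 0.074, -0.0], [0.074, 0.997, 0.0], [0.0, 0.0, -1.0]]
contact_force: [-0.2, 0.5, -0.1]
width: 0.065
```

>>> arm_command(moves="0 0 0 0 0 0 0.85; 0 0 0 0 0 0 1; 0 0 0 0 0 0 1; 0 0 0 0 0 0 1; 0 0 0 0 0 0 1")

```text
clock: 16.73
tcp_pos: [0.4681, -0.1487, 0.0489]
tcp_rot: [[-0.997, 0.074, 0.0], [0.074, 0.997, -0.0], [-0.0, -0.0, -1.0]]
contact_force: [-0.1, 0.5, -0.1]
width: 0.0853
```

>>> arm_command(moves="0 0 -0.3 0 0 0 1; 0 0 -0.8 0 0 0 1; 0 0 -0.9 0 0 0 1; 0 0 -0.9 0 0 0 1; 0 0 0 0 0 0 1")

```text
clock: 17.35
tcp_pos: [0.4691, -0.1491, 0.1681]
tcp_rot: [[-0.997, 0.074, 0.005], [0.074, 0.997, -0.002], [-0.005, -0.002, -1.0]]
contact_force: [0.6, 0.9, -0.5]
width: 0.0854
```

```bash
python3 - <<'E'
from h import *
c,z,K,C=grab('wrist','fin1')
E
python3 pl.py fin1
```

```text
fin1 red px [ 225  143   36  114 1616] top z 0.0598 xy [ 0.4159 -0.1857  0.0559] [ 0.4937 -0.1696  0.0621]
fin1 red px [ 318  145   36  112 1509] top z 0.0599 xy [ 0.4213 -0.1289  0.0559] [ 0.498  -0.1035  0.0614]
 x 0.43 [-0.1838 -0.1749 -0.1148 -0.1045] outer 0.0793 mid -0.1441
 x 0.44 [-0.181  -0.1721 -0.1192 -0.1091] outer 0.0719 mid -0.1451
 x 0.45 [-0.1784 -0.1696 -0.1243 -0.1133] outer 0.0651 mid -0.1459
 x 0.46 [-0.1789 -0.1698 -0.1255 -0.1164] outer 0.0625 mid -0.1477
 x 0.47 [-0.1793 -0.1701 -0.1265 -0.1175] outer 0.0618 mid -0.1484
 x 0.48 [-0.1795 -0.1705 -0.1278 -0.1184] outer 0.061 mid -0.149
 pivot bolt 204 [ 0.523  -0.1525  0.0613]
 jaw x 0.53 inner -0.1572 -0.1476 outer -0.1803 -0.1303 midin -0.1524
 jaw x 0.54 inner -0.1691 -0.1392 outer -0.1815 -0.1253 midin -0.1541
 jaw x 0.55 inner -0.1747 -0.1333 outer -0.1838 -0.1255 midin -0.154
 jaw x 0.56 inner -0.1762 -0.1335 outer -0.1859 -0.1244 midin -0.1548
 jaw x 0.57 inner -0.1788 -0.1326 outer -0.1879 -0.1239 midin -0.1557
 jaw x 0.58 inner -0.1814 -0.132 outer -0.1894 -0.1228 midin -0.1567
 jaw z 0.0594 maxx 0.5839
 bar 3401 ((426.4797668457031, -153.31869506835938), (116.83303833007812, 19.653722763061523), 89.15618896484375) z 0.0435
 bar 1870 ((526.6040649414062, -154.95175170898438), (118.1911849975586, 18.08196258544922), 89.38053131103516) z 0.0435
```

View pics/fin1.png

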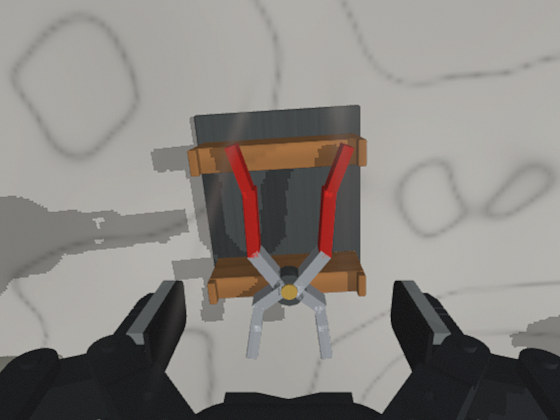

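>>> arm_command(moves="0 0.5 -0.85 0 0 0 1; 0 0.9 -0.85 0 0 0 1; 0 0.9 -0.85 0 0 0 1; 0 0.9 0 0 0 0 1; 0 0.9 0 0 0 0 1")

```text
clock: 18.02
tcp_pos: [0.4799, 0.016, 0.2663]
tcp_rot: [[-0.997, 0.074, -0.001], [0.074, 0.997, 0.0], [0.001, -0.0, -1.0]]
contact_force: [0.6, -0.0, 0.3]
width: 0.0855
```

>>> arm_command(moves="-0.5 0.9 0 0 0 -0.6 1; -0.5 0.6 0 0 0 -0.6 1; 0 0 0 0 0 -0.6 1; 0 0 0 0 0 0 1")

```text
clock: 18.52
tcp_pos: [0.5219, 0.074, 0.2658]
tcp_rot: [[-0.971, -0.238, -0.002], [-0.238, 0.971, -0.0], [0.002, 0.0, -1.0]]
contact_force: [1.0, -0.3, -0.6]
width: 0.0854
```

```bash
python3 - <<'E'
from h import *
c,z,K,C=grab('wrist','fin2'); c3=grab('top','fin3')[0]; grab('scene','fin4')
q=proj(np.array([.619,.165,.11]),K,C); print(q); u,v=q.astype(int)
v=min(v,350); cv2.imwrite('pics/fin2z.png',cv2.cvtColor(cv2.resize(c[v-70:v+50,u-80:u+80],None,fx=5,fy=5,interpolation=cv2.INTER_CUBIC),cv2.COLOR_RGB2BGR))
a=load('top0')[0]; d=cv2.absdiff(a,c3).max(2)>40
for n,(x0,y0,x1,y1) in dict(cup=(318,132,358,172),sauc=(128,236,182,290),mould=(418,162,460,206)).items(): print(n,d[y0:y1,x0:x1].sum())
E
python3 clip.py fin2
```

```text
[359.37941384 325.61131109]
cup 0
sauc 0
mould 0
fin2 orange 232 px 349 364 311 336 med [0.6158 0.1583 0.1116] [0.6122 0.1553 0.0993] [0.6263 0.166  0.1174]
  top 108 [0.6188 0.1585 0.1161] ((619.5947875976562, 158.91879272460938), (15.153837203979492, 5.297537326812744), 14.58789348602295)
fin2 blue 233 px 361 373 311 336 med [0.6134 0.1706 0.1138] [0.6087 0.1661 0.1   ] [0.6231 0.1746 0.1175]
  top 151 [0.6163 0.1708 0.1156] ((616.4824829101562, 170.39263916015625), (15.174805641174316, 9.113130569458008), 11.182785987854004)
```

View pics/fin2z.png

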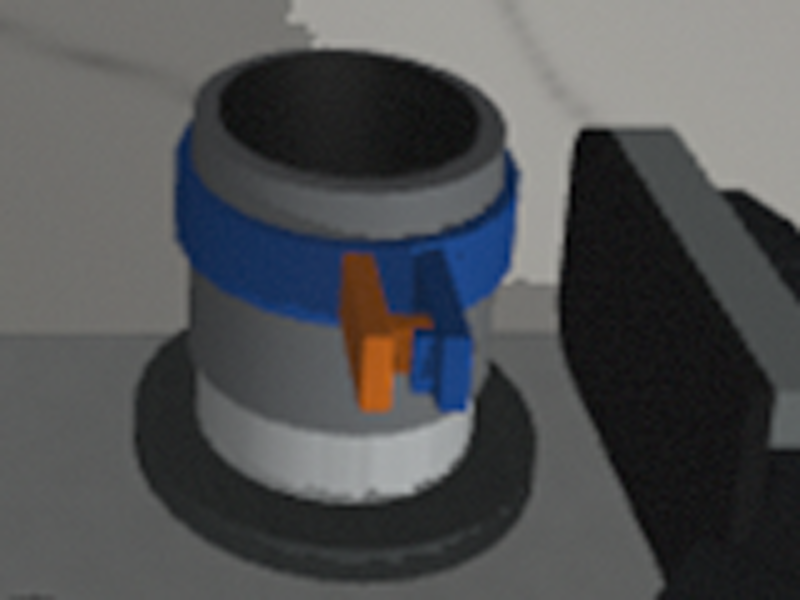

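View pics/fin4.png

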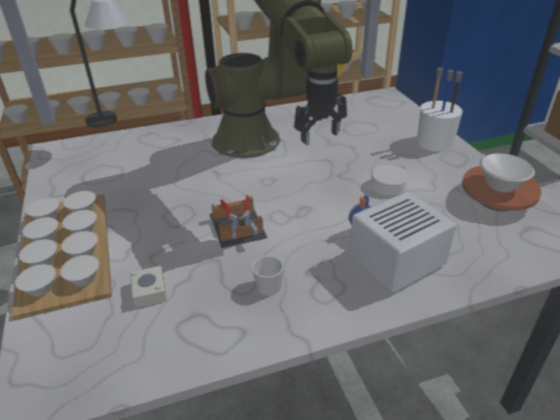

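```bash
python3 -c "
from rig import bot
print(bot.job_done())"
```

```text
the job is handed in; nothing more can be done
None
```

The clip is shut and has stayed shut, and the pliers are back flat on both bars of their rest, sprung open. I handed the job in at about 18.7 s.

- **What I did:** I took the pliers at the handles with a light 57 mm hold and slid the jaws around the ears along the pipe. I squeezed to about 35 mm until the 5 N push on the wrist fell to zero, then backed out. I lowered the pliers until the rest took their weight and let go. Only the pliers touched the clip.
- **Clip:** In the last wrist view the ears span about 25 pixels, against 36 when open. That makes about 21 mm over the outer faces (shut is 20), well after the jaws had left.
- **Pliers:** The pivot is within 1 mm of where it started. The handles are about 62 mm wide, which is fully open, and the top is level.
- **Cup, saucers and mould:** They show no change between the first and last top views. The robot was hovering clear of everything when I handed in.
- **Disagreements:** Camera heights read about 1.3 mm below the text's heights. While the pliers were lined up with the clip, the scene camera put the jaws about 8 mm to one side of where the top camera put them. I went by the wrist camera for the lateral position, and the fit confirmed it.

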